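# Hold the mill lid half-turned for the interlock check

### The arm

A 6-joint arm with a two-finger parallel gripper is mounted at the origin on the work surface. World frame = base frame: x ahead of the robot, y to its left, z up, the work surface at z = 0. Lengths are in m, angles in rad, forces in N, time in s.
With the tool pointing down it reaches from about 0.225 to 0.875 m from the base axis. Payload 3.4 kg.
Tool frame: the origin (TCP) lies at the very end of the fingers, on their centre line; the grasp point (between the pads) lies 19 mm behind it (manip.hold_point_z is the distance from the TCP to the grasp point, in m); z points along the fingers, x is the direction in which the jaws open and shut, and the axes are right-handed (so a half turn about z gives the same grasp; the last joint's range is limited). The gripper opens to 85 mm and grips with 20 to 120 N. Pads are 22 mm wide; open, the fingers measure 114 mm over their backs; the gripper's body (76 mm by 85 mm) begins 54 mm behind the grasp point. The pads swing forward as they close: fully open they stand 13 mm farther back than shut.
Start: joints at [-1.288, 0.276, 1.505, -0, 1.361, -0.121], TCP at [0.226, -0.529, 0.231] pointing down, gripper open.
Joint ranges: [-2.89, 2.89], [-0.75, 2.08], [0.22, 2.7], [-1.18, 4.32], [0.11, 2.71], [-2.7, 2.7]. Speed limits (rad/s): [2.57, 2.57, 3.14, 3.14, 3.14, 3.14].

### API

Orientations are given as a unit quaternion [w, x, y, z].
In Python, from rig import manip gives the robot as it stands.
- The arm moves only by the tool apply_moves, never from a script. Its argument "commands" is one flat list of numbers, 6 for each row, row after row: the shift along the tool's x, y, z normalised to -1 to 1, where 1 is 0.03 m, then the turn, a rotation vector about the tool's x, y, z normalised to -1 to 1, where 1 is 0.15 rad. A call has 1 to 20 rows; each row shifts and turns the commanded pose from where the row before left it, along the tool's axes as they then stand; what a row does not reach is not made up. A row lasts 1/10 s, in which the tool goes at most 50 mm and 8.59 degrees, less where a joint would pass 70% of its speed; a pose out of reach is approached as far as the arm can. A call with a number of a shift or a turn outside -1 to 1 is refused whole. A call with a gripper value outside its range is refused whole. "jaw" is the opening, from -1 (shut) to 1 (fully open), set as the call begins (left out, the last holds). The fingers move at their own pace and stop on an object; "newtons" is the grip in N (left out, the last holds). Time passes only in rows, so rows that do not move let the fingers close. It gives the time, the measured TCP pose, the force and the opening at its end, in the units of the state.
- manip.get_state(): the state, without advancing time (a new reading comes with each control period).
- manip.get_image(name): name is "scene" or "top" or "wrist"; returns a dict with "frame" (480x640x3 uint8, red, green, blue), "fx", "fy", "cx", "cy" (pixels), "extrinsics" (4x4, takes a point from camera to world coordinates); the wrist camera has in their place "mount" (4x4, takes a point from camera to tool coordinates, whose origin is the TCP and whose axes are the tool frame's). Camera axes: x right, y up, looking along -z (the intrinsics and any distortion apply to the point x, -y, -z); pixel columns grow to the right and rows downward; lengths in m; the calibration is good to about 2 mm. A picture is of the moment at which its call begins: read the wrist's pose just before it. There is no depth.
- manip.sign_off(): hands the job in, once; it reports no verdict.
The state is a dict: "clock": time; "qpos": joint angles; "qd": joint speeds; "effort": joint torques, N m; "position": TCP position; "ee_rot": TCP orientation; "contact_force": force on the tool from outside, world axes, zero at the start; "moment": the same for the moment, N m; "width": finger opening in m.
Only numpy, scipy, OpenCV 4.12 (cv2) and the standard library are available. Lean on these libraries where they do the work, as an engineer would, in place of code of your own. Each camera call takes 0.05 s, during which the arm holds its last target. There are 200 camera calls.

### The job

The bench mill's repaired lid is still under the lip of the bench vise: slide the vise's jaw well open and lift the lid out by its upright grip. Set the lid into the mill's bayonet collar with its pointers at the two broad entry marks, fully down, then twist it clockwise (seen from above) only to the thin half-way lines, short of the lock click, so that the interlock can be checked; never turn it on into the lock. Finish while still holding the lid there in the gripper, do not let go of it, and leave the glassware where it stands.

Things in the scene. Friction and masses are not known exactly. Their poses are not given: they have to be found in the camera images.
- jaw (a joint): How far the vise's jaw is slid open, in m: starts at 0 to 0.003 (shut on the lid), 0.045 is the stop. It slides along the vise's +y axis against about 3 N of friction (plus 8 N per m/s) and stays where it is left.
- jaw_post (a point): Centre of the black upright square post on the sliding jaw, to pinch or push: 16 x 16 mm, 42 mm tall (21 mm above and below this point), free on all sides above the jaw's flat top. Axes are the vise's: +y is the opening direction, away from the lid, z up. Shut, it is 66 mm along +y from the lid's axis.
- vise: Grey steel bench vise, bolted down, 100 x 215 mm. Origin: on the bench below the lid's place; +y points from fixed to sliding jaw. Heights above it: bed under the lid 45 mm, fixed jaw (no lip) 65.5 mm, sliding jaw 72 mm. The sliding jaw's lip overhangs the lid's disc by 5 mm: the lid lifts straight up once the jaw is open over 8 mm.
- lid_center (a point): Centre of the loose white lid (0.22 kg, 56 mm high, starts upright in the vise). Its upright grip bar is 46 mm long along the lid's x, 14 mm thick (y), and rises from 8 mm below this point to 28 mm above. Below the bar a disc, 76 mm across, 8 mm thick, underside 16 mm below this point. Pointer ribs on the disc along x. Same when turned half a turn.
- lid_lug (a point): Outer end of one of the lid's two lugs, at the plug's foot, 34 mm along the lid's +x from its axis and 25 mm below lid_center; the other is opposite. Lugs are 9.5 mm wide and 6 mm high. The plug below the disc is 56 mm across and 12 mm high.
- mill_seat (a point): Centre of the top rim of the aluminium bayonet collar (96 mm across, mouth 61 mm) of the white mill, bolted down; 112 mm above the bench, z up. Two entry gaps for the lugs, 16 mm wide, lie at the ends of this x axis (broad black bars): the lid enters with its x along this x, either way round. Fully down, its disc lies on the rim, lid_center 16 mm above this point.
- mill_half (a point): On the rim, 43 mm from the axis: one of the two thin black lines (the other opposite) of the half-way place, 40 degrees clockwise (seen from above) from the entry bars. The lugs turn freely under the collar's roof, with 2 mm of height to spare; anticlockwise is blocked. Double lines mark the lock at 80 degrees; from about 55 degrees a lug meets its spring catch.
- reagent_bottle: Bystander: glass bottle with a cap, 64 mm across, 120 mm high; origin under its centre.
- beaker: Bystander: glass beaker, 68 mm across, 80 mm high; origin under its centre.
- flask: Bystander: long-necked glass flask, 66 mm across, 135 mm high; origin under its centre.
There are look-alikes about, which are no part of the job. What is shaped like the part that bears lid_center but green or purple is not meant.

How it is judged:
By the outcome, as a careful person would: the job done as asked, in the order asked, and still so for the second after the job is handed in, while the arm keeps its last pose, push and grip.
It also fails if it takes over 54 s, if anything falls off the work surface, if the arm or the gripper's body presses on something with over 40 N, if the wrist force passes 120 N, or if a joint passes its speed limit or range.

## Working session

There is one attempt and no reset: what is moved stays moved. The work goes in short steps, Python scripts to look and compute and a tool call to move; the robot and the scene stay as the last step left them, time stands still between calls to the robot, and variables do not carry over. Pictures are saved under pics/ and viewed, about 8 in all and at most 12, crops included, and the job is handed in when it is done.

Besides the shell and the picture viewer there is one more tool, called after ">>>" by a JSON object that holds its "name" and its "arguments", one argument or row to a line. apply_moves: Moves the arm, as the interface text tells. Scaled input: -1 to 1 covers 0.03 m each way for a shift and 0.15 rad each way for a turn. Its arguments: {"type":"object","properties":{"commands":{"type":"array"},"jaw":{"type":"number"},"newtons":{"type":"number"}},"required":["commands"]}

```bash
mkdir -p pics; cat > h.py <<'E'
import numpy as np, cv2
from rig import manip
from scipy.spatial.transform import Rotation as R
def T():
    s=manip.get_state(); q=s["ee_rot"]; M=np.eye(4)
    M[:3,:3]=R.from_quat([q[1],q[2],q[3],q[0]]).as_matrix(); M[:3,3]=s["position"]; return M
def shot(n,f):
    t=T(); d=manip.get_image(n); E=d["extrinsics"] if "extrinsics" in d else t@np.array(d["mount"])
    cv2.imwrite("pics/"+f+".png",d["frame"][:,:,::-1]); K=np.array([d["fx"],d["fy"],d["cx"],d["cy"]])
    np.savez("pics/"+f+".npz",E=np.array(E),K=K); return d
def ray(f,u,v,z):
    c=np.load("pics/"+f+".npz"); E,K=c["E"],c["K"]
    r=E[:3,:3]@np.array([(u-K[2])/K[0],-(v-K[3])/K[1],-1]); o=E[:3,3]
    return o+r*(z-o[2])/r[2]
def proj(f,p):
    c=np.load("pics/"+f+".npz"); E,K=c["E"],c["K"]
    q=E[:3,:3].T@(np.array(p)-E[:3,3]); return K[2]+K[0]*q[0]/-q[2],K[3]+K[1]*q[1]/q[2]
E
python3 - <<'E'
from h import *
for n in("scene","top"):
    d=shot(n,n); print({k:v for k,v in d.items() if k!="frame"})
s=manip.get_state();print(s)
E
```

```text
{'fx': 575.6430702940515, 'fy': 575.6430702940515, 'cx': 322.18239923265696, 'cy': 245.46297101314036, 'extrinsics': array([[-0.82181885, -0.47055094,  0.32124071,  0.9765529 ],
       [ 0.56974756, -0.67751922,  0.46514022,  0.47839594],
       [-0.00122542,  0.56528711,  0.82489332,  1.07633635],
       [ 0.        ,  0.        ,  0.        ,  1.        ]])}
{'fx': 465.8427955432955, 'fy': 465.8427955432955, 'cx': 324.77264441018264, 'cy': 237.82627162065225, 'extrinsics': array([[ 2.98287397e-02,  9.95606825e-01, -8.87541359e-02,
         5.42015389e-01],
       [-9.99548705e-01,  3.00264705e-02,  8.93263392e-04,
        -6.17331324e-02],
       [ 3.55431258e-03,  8.86874366e-02,  9.96053164e-01,
         8.84502928e-01],
       [ 0.00000000e+00,  0.00000000e+00,  0.00000000e+00,
         1.00000000e+00]])}
{'clock': 0.1, 'qpos': array([-1.28797658e+00,  2.76543611e-01,  1.50600227e+00,  4.42295365e-06,
        1.36068766e+00, -1.21011223e-01]), 'qd': array([-8.10544553e-04, -3.39100906e-04, -1.97912449e-03,  4.47007483e-05,
        1.94117398e-03,  9.53512706e-05]), 'effort': array([ 1.32656191e-03, -4.17698407e+01, -2.46402919e+01,  3.21653624e-05,
        5.82357126e-03, -2.80910186e-06]), 'position': array([ 0.22580342, -0.52830518,  0.23052114]), 'ee_rot': array([-5.33007712e-04,  8.34548455e-01, -5.50933938e-01, -6.23729158e-04]), 'contact_force': array([ 0.42436943,  1.17180436, -0.80252008]), 'moment': array([ 0.03294527, -0.02988127, -0.02072196]), 'width': 0.08547908611736212}
```

View pics/top.png

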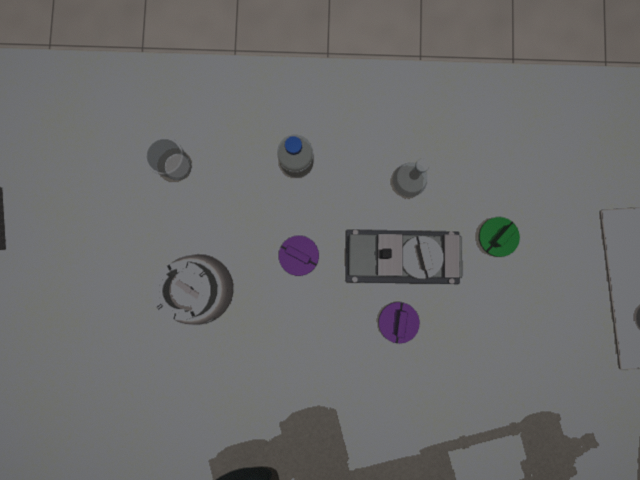

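View pics/scene.png

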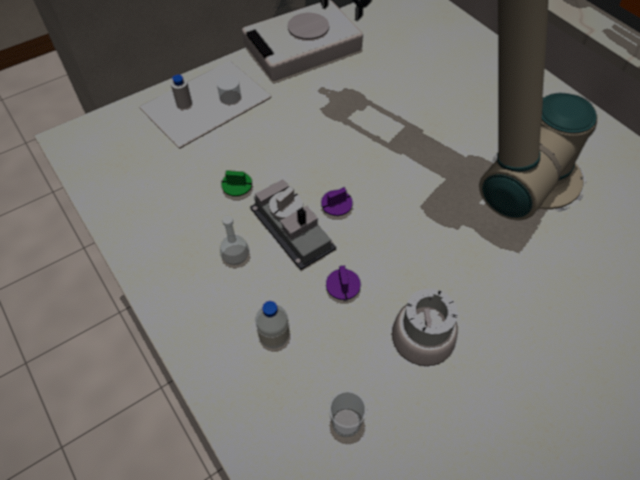

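Top view: white lid at about (422,257) in the grey vise, with its jaw post at (386,254). Mill collar is at (190,290). The purple lids at (299,256) and (399,322) and the green one at (499,237) are look-alikes. Only the white one in the vise fits. I'll confirm it in an enlarged crop.

```bash
python3 - <<'E'
from h import *
im=cv2.imread("pics/top.png")
a=cv2.resize(im[220:295,340:470],None,fx=6,fy=6,interpolation=cv2.INTER_CUBIC)[:,:400*2]
b=cv2.resize(im[250:330,150:240],None,fx=4,fy=4,interpolation=cv2.INTER_CUBIC)
a=cv2.resize(im[225:290,342:466],None,fx=3.5,fy=3.5,interpolation=cv2.INTER_CUBIC)
c=np.zeros((320,800,3),np.uint8);c[:a.shape[0],:a.shape[1]]=a;c[:,440:800]=b
c=np.clip(c*1.4,0,255).astype(np.uint8)
cv2.imwrite("pics/crop1.png",c)
print("lid",ray("top",424,257,.09),"post",ray("top",386,254,.09),"mill",ray("top",190,290,.112))
for n,u,v,z in(("bottle",295,160,.05),("flask",411,180,.03),("beaker",172,162,.03)):print(n,ray("top",u,v,z))
E
```

```text
lid [ 0.58506674 -0.23276253  0.09      ] post [ 0.58824397 -0.16778985  0.09      ] mill [0.51794146 0.15683723 0.112     ]
bottle [ 0.75728456 -0.00391041  0.05      ]
flask [ 0.73113251 -0.21987754  0.03      ]
beaker [0.7515835  0.22675368 0.03      ]
```

View pics/crop1.png

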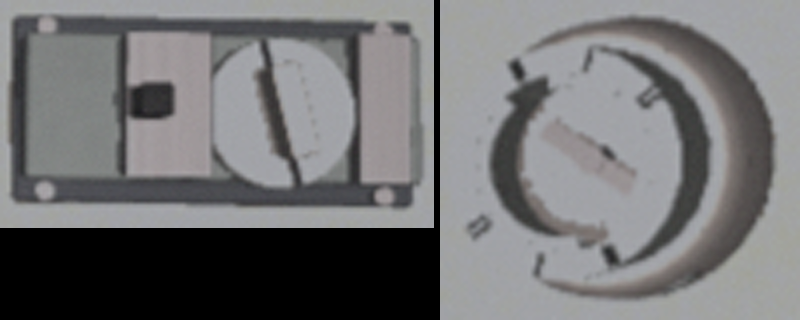

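The crop confirms the white lid in the vise, held by the pink sliding jaw with the black post at crop (152,100). On the mill, the broad bars are at crop (517,68) and (612,255). Thin lines are at (588,58) and (540,265), clockwise from the bars, and the double lines come after them. Next I move above the vise.

>>> {"name": "apply_moves", "arguments": {
  "commands": [-0.4, -0.99, 0, 0, 0, 0, -0.4, -0.99, 0, 0, 0, 0, -0.4, -0.99, 0, 0, 0, 0, -0.4, -0.99, 0, 0, 0, 0, -0.4, -0.99, 0, 0, 0, 0, -0.4, -0.99, 0, 0, 0, 0, -0.4, -0.99, 0, 0, 0, 0, -0.4, -0.99, 0, 0, 0, 0, -0.4, -0.99, 0, 0, 0, 0, -0.4, -0.99, 0, 0, 0, 0, -0.4, -0.99, 0, 0, 0, 0, -0.4, -0.99, 0, 0, 0, 0, -0.4, -0.99, 0, 0, 0, 0, -0.4, -0.99, 0, 0, 0, 0, -0.4, -0.99, 0, 0, 0, 0, -0.4, -0.99, 0, 0, 0, 0, 0, 0, 0, 0, 0, -0.97, 0, 0, 0, 0, 0, -0.97, 0, 0, 0, 0, 0, -0.97, 0, 0, 0, 0, 0, -0.97],
  "jaw": -0.2
}}

```text
clock: 2.1
position: [0.5873, -0.1652, 0.2306]
ee_rot: [-0.0, 0.958, -0.285, -0.001]
contact_force: [-0.2, -0.7, -0.0]
width: 0.0342
```

>>> {"name": "apply_moves", "arguments": {
  "commands": [0, 0, 0, 0, 0, -0.97, 0, 0, 0, 0, 0, -0.97, 0, 0, 0, 0, 0, -0.97, 0, 0, 0, 0, 0, -0.97, 0, 0, 0, 0, 0, 0, 0, 0, 0, 0, 0, 0]
}}

```text
clock: 2.7
position: [0.5873, -0.1655, 0.2309]
ee_rot: [-0.0, 1.0, -0.003, -0.0]
contact_force: [-0.4, -0.1, -0.0]
width: 0.034
```

```bash
python3 - <<'E'
from h import *
d=shot("wrist","w1"); print(np.round(d["mount"],3),d["fx"],manip.get_state()["width"]); print(T().round(4))
for p in((.588,-.168,.114),(.585,-.233,.101)):print(proj("w1",p))
E
```

```text
[[ 1.     0.001  0.001 -0.001]
 [ 0.001 -0.956 -0.294 -0.075]
 [ 0.001  0.294 -0.956 -0.142]
 [ 0.     0.     0.     1.   ]] 378.39055517447747 0.03391180951027208
[[ 1.000e+00 -5.500e-03 -6.000e-04  5.873e-01]
 [-5.500e-03 -1.000e+00  1.000e-04 -1.655e-01]
 [-6.000e-04 -1.000e-04 -1.000e+00  2.310e-01]
 [ 0.000e+00  0.000e+00  0.000e+00  1.000e+00]]
(np.float64(324.97805172259393), np.float64(242.13682943331227))
(np.float64(321.5755250382304), np.float64(315.67968061986073))
```

View pics/w1.png

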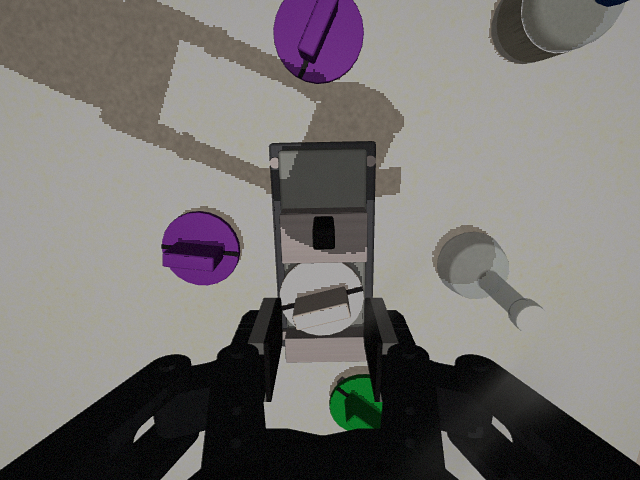

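Wrist view: post is at cols 313–335, with its top's far edge at row 249. Lid ribs run from (282,307) to (363,289). The vise edges are square to the image.

```bash
python3 - <<'E'
from h import *
r=lambda u,v,z:ray("w1",u,v,z).round(4)
print("post far edge top",r(324,249,.114),"near base",r(324,216,.072))
a,b=r(282,307,.065),r(363,289,.065);print("ribs",a,b,(a+b)/2,np.degrees(np.arctan2(*(b-a)[1::-1])))
print("vise corners",r(271,142,.02),r(375,142,.02),"disc L R T B",r(279,300,.065),r(364,295,.065),r(321,262,.065),r(321,335,.065))
E
```

```text
post far edge top [ 0.5873 -0.1731  0.114 ] near base [ 0.5875 -0.1583  0.072 ]
ribs [ 0.5493 -0.243   0.065 ] [ 0.6215 -0.2259  0.065 ] [ 0.5854  -0.23445  0.065  ] 13.324531261890781
vise corners [ 0.5402 -0.1016  0.02  ] [ 0.6338 -0.1023  0.02  ] disc L R T B [ 0.5469 -0.2361  0.065 ] [ 0.6225 -0.2317  0.065 ] [ 0.5846 -0.2004  0.065 ] [ 0.584  -0.2715  0.065 ]
```

>>> {"name": "apply_moves", "arguments": {
  "commands": [0, 0, 1, 0, 0, 0, 0, 0, 1, 0, 0, 0, 0, 0, 1, 0, 0, 0, 0, 0, 1, 0, 0, 0, 0, 0, 0.8, 0, 0, 0, 0, 0, 0.3, 0, 0, 0, 0, 0, 0, 0, 0, 0, 0, 0, 0, 0, 0, 0]
}}

```text
clock: 3.55
position: [0.5883, -0.1659, 0.0793]
ee_rot: [0.0, 1.0, -0.002, 0.001]
contact_force: [0.7, -0.2, -1.0]
width: 0.0343
```

>>> {"name": "apply_moves", "arguments": {
  "commands": [0, 0, 0, 0, 0, 0, 0, 0, 0, 0, 0, 0, 0, 0, 0, 0, 0, 0, 0, 0, 0, 0, 0, 0, 0, 0, 0, 0, 0, 0],
  "jaw": -1,
  "newtons": 40
}}

```text
clock: 4.05
position: [0.5878, -0.166, 0.08]
ee_rot: [0.001, 1.0, -0.001, 0.001]
contact_force: [-1.6, -1.5, 6.2]
width: 0.0154
```

>>> {"name": "apply_moves", "arguments": {
  "commands": [0, -0.1, 0, 0, 0, 0, 0, -0.15, 0, 0, 0, 0, 0, -0.15, 0, 0, 0, 0, 0, -0.15, 0, 0, 0, 0, 0, -0.15, 0, 0, 0, 0, 0, -0.15, 0, 0, 0, 0, 0, -0.15, 0, 0, 0, 0, 0, -0.15, 0, 0, 0, 0, 0, -0.1, 0, 0, 0, 0, 0, 0, 0, 0, 0, 0, 0, 0, 0, 0, 0, 0]
}}

```text
clock: 5.15
position: [0.5873, -0.1287, 0.08]
ee_rot: [0.001, 1.0, -0.001, 0.0]
contact_force: [-4.3, -0.4, 7.1]
width: 0.0156
```

>>> {"name": "apply_moves", "arguments": {
  "commands": [0, 0, 0, 0, 0, 0, 0, 0, 0, 0, 0, 0, 0, 0, 0, 0, 0, 0, 0, 0, -1, 0, 0, 0, 0, 0, -1, 0, 0, 0, 0, 0, -1, 0, 0, 0, 0, 0.87, -0.5, 0, 0, 0, 0, 0.87, 0, 0, 0, 0, -0.03, 0.87, 0, 0, 0, 0, -0.03, 0.87, 0, 0, 0, 0],
  "jaw": -0.2
}}

```text
clock: 6.15
position: [0.5857, -0.2332, 0.1834]
ee_rot: [0.0, 1.0, -0.001, 0.0]
contact_force: [0.3, 0.1, 0.1]
width: 0.0341
```

>>> {"name": "apply_moves", "arguments": {
  "commands": [0, 0, 0, 0, 0, 0.99, 0, 0, 0, 0, 0, 0.99, 0, 0, 0, 0, 0, 0.99, 0, 0, 0, 0, 0, 0.99, 0, 0, 0, 0, 0, 0.99, 0, 0, 0, 0, 0, 0.99, 0, 0, 0, 0, 0, 0.99, 0, 0, 0, 0, 0, 0.99, 0, 0, 0, 0, 0, 0.99, 0, 0, 0, 0, 0, 0, 0, 0, 0, 0, 0, 0]
}}

```text
clock: 7.25
position: [0.5855, -0.2323, 0.1831]
ee_rot: [-0.0, 0.785, -0.62, -0.0]
contact_force: [0.7, 0.6, 0.1]
width: 0.0341
```

```bash
python3 - <<'E'
from h import *
d=shot("wrist","w2"); print(T().round(4), proj("w2",(.5855,-.233,.101)))
im=cv2.imread("pics/w2.png"); cv2.imwrite("pics/w2c.png",cv2.resize(im[120:420,170:470],None,fx=2,fy=2,interpolation=cv2.INTER_CUBIC))
E
```

```text
[[ 2.318e-01 -9.728e-01 -1.000e-04  5.855e-01]
 [-9.728e-01 -2.318e-01  1.000e-04 -2.324e-01]
 [-1.000e-04  1.000e-04 -1.000e+00  1.832e-01]
 [ 0.000e+00  0.000e+00  0.000e+00  1.000e+00]] (np.float64(323.34590000768185), np.float64(253.75480436655192))
```

View pics/w2c.png

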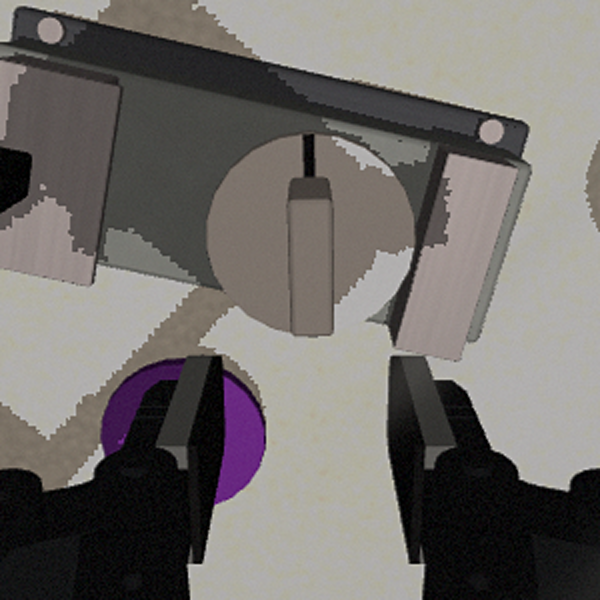

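The jaw is well open. Bar top corners run from (288,199) to (333,334) in the crop, aligned with the fingers and about 1.5 mm off to the right. Next I descend and grip.

>>> {"name": "apply_moves", "arguments": {
  "commands": [0.06, 0, 0.9, 0, 0, 0, 0, 0, 0.9, 0, 0, 0, 0, 0, 0.9, 0, 0, 0, 0, 0, 0.6, 0, 0, 0, 0, 0, 0.37, 0, 0, 0, 0, 0, 0, 0, 0, 0, 0, 0, 0, 0, 0, 0]
}}

```text
clock: 8.0
position: [0.5865, -0.2345, 0.0738]
ee_rot: [-0.0, 0.784, -0.621, 0.001]
contact_force: [-0.3, 0.1, -0.3]
width: 0.034
```

>>> {"name": "apply_moves", "arguments": {
  "commands": [0, 0, 0, 0, 0, 0, 0, 0, 0, 0, 0, 0, 0, 0, 0, 0, 0, 0, 0, 0, 0, 0, 0, 0, 0, 0, 0, 0, 0, 0, 0, 0, 0, 0, 0, 0],
  "jaw": -1,
  "newtons": 60
}}

```text
clock: 8.6
position: [0.5869, -0.2347, 0.0746]
ee_rot: [-0.0, 0.784, -0.621, 0.002]
contact_force: [0.8, 0.0, 5.4]
width: 0.0129
```

>>> {"name": "apply_moves", "arguments": {
  "commands": [0, 0, -0.3, 0, 0, 0, 0, 0, -0.5, 0, 0, 0, 0, 0, -0.8, 0, 0, 0, 0, 0, -1, 0, 0, 0, 0, 0, -1, 0, 0, 0, 0, 0, -1, 0, 0, 0, 0, 0, -1, 0, 0, 0, 0, 0, 0, 0, 0, 0, 0, 0, 0, 0, 0, 0]
}}

```text
clock: 9.5
position: [0.5854, -0.2339, 0.2408]
ee_rot: [0.0, 0.784, -0.621, -0.0]
contact_force: [-1.2, 0.0, -3.9]
width: 0.0127
```

```bash
python3 - <<'E'
from h import *
print(T().round(4),manip.get_state()["width"],np.degrees(np.arctan2(T()[1,0],T()[0,0])))
E
```

```text
[[ 2.293e-01 -9.734e-01 -7.000e-04  5.854e-01]
 [-9.734e-01 -2.293e-01  2.000e-04 -2.339e-01]
 [-4.000e-04  6.000e-04 -1.000e+00  2.408e-01]
 [ 0.000e+00  0.000e+00  0.000e+00  1.000e+00]] 0.012734165003860577 -76.74567314550838
```

Lid is held and lifted (width 12.7 mm). Now to a spot beside the mill, where the wrist camera can see the collar past the lid.

>>> {"name": "apply_moves", "arguments": {
  "commands": [-0.5, 0.07, 0, 0, 0, 0, -0.97, 0.136, 0, 0, 0, 0, -0.97, 0.136, 0, 0, 0, 0, -0.97, 0.136, 0, 0, 0, 0, -0.97, 0.136, 0, 0, 0, 0, -0.97, 0.136, 0, 0, 0, 0, -0.97, 0.136, 0, 0, 0, 0, -0.97, 0.136, 0, 0, 0, 0, -0.97, 0.136, 0, 0, 0, 0, -0.97, 0.136, 0, 0, 0, 0, -0.97, 0.136, 0, 0, 0, 0, -0.97, 0.136, 0, 0, 0, 0, -0.97, 0.136, 0, 0, 0, 0, -0.4, 0.07, 0, 0, 0, 0, 0, 0, 0, 0, 0, -0.8, 0, 0, 0, 0, 0, -0.8, 0, 0, 0, 0, 0, 0, 0, 0, 0, 0, 0, 0, 0, 0, 0, 0, 0, 0]
}}

```text
clock: 11.4
position: [0.4475, 0.1196, 0.2407]
ee_rot: [0.0, 0.852, -0.523, -0.0]
contact_force: [0.5, -0.2, -2.6]
width: 0.013
```

```bash
python3 - <<'E'
from h import *
d=shot("wrist","w3"); print(T().round(4),np.degrees(np.arctan2(T()[1,0],T()[0,0])),manip.get_state()["width"])
u,v=proj("w3",(.518,.157,.112));print(u,v)
E
```

```text
[[ 4.525e-01 -8.918e-01 -7.000e-04  4.477e-01]
 [-8.918e-01 -4.525e-01 -2.000e-04  1.196e-01]
 [-1.000e-04  8.000e-04 -1.000e+00  2.408e-01]
 [ 0.000e+00  0.000e+00  0.000e+00  1.000e+00]] -63.09505569368224 0.012905935517296484
320.33496068754795 120.13602772332982
```

View pics/w3.png

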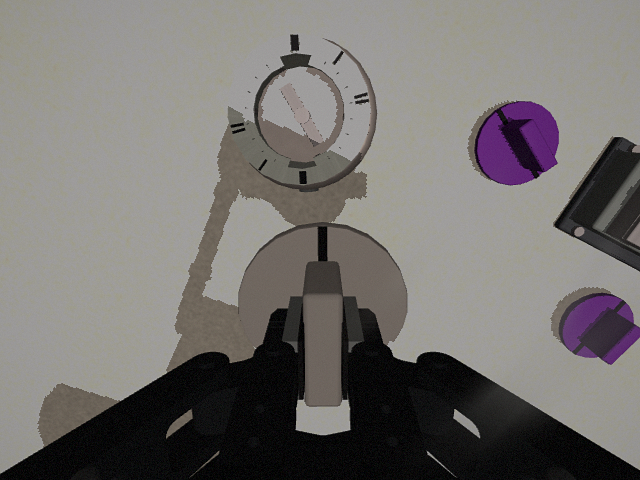

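Wrist view: broad bars at (294,43) and (303,178), thin lines at (338,58) and (263,165), double lines at (361,98) and (238,127). The held lid's pointer is at (322,243). I'll measure these exactly.

```bash
python3 - <<'E'
from h import *
im=cv2.imread("pics/w3.png").max(axis=2); c=np.load("pics/w3.npz")
def cen(u,v,r,th=70):
    m=(im[v-r:v+r+1,u-r:u+r+1]<th); y,x=np.nonzero(m); return x.mean()+u-r,y.mean()+v-r,m.sum()
P={}
for n,u,v in(("b1",294,43),("b2",303,178),("t1",338,58),("t2",263,165),("d1",361,98),("d2",238,127)):
    a=cen(u,v,9); P[n]=ray("w3",a[0],a[1],.112); print(n,np.round(a,1),P[n].round(4))
for n in"btd":
    a,b=P[n+"1"],P[n+"2"]; d=a-b; print(n,((a+b)/2).round(4),np.linalg.norm(d).round(4),np.degrees(np.arctan2(d[1],d[0])))
# lid: disc top plane, TCP -0.0016-.008
zt=T()[2,3]-.0096; M=T()
f=lambda u,v,z:((np.linalg.inv(M)@np.r_[ray("w3",u,v,z),1])[:3]*1000).round(1)
m=[cen(322,232+k,4,60) for k in(0,25)]
print("rib",m,[f(a[0],a[1],zt) for a in m])
print("disc L,R,top",f(239,297,zt),f(407,297,zt),f(322,224,zt),"bar top ends",[f(u,v,zt+.036) for u,v in((304,294),(341,294),(304,405),(341,405))])
E
```

```text
b1 [294.2  42.5 119. ] [0.5527 0.1932 0.112 ]
b2 [302.8 180.3 151. ] [0.4761 0.1499 0.112 ]
t1 [338.   57.3  41. ] [0.5577 0.1642 0.112 ]
t2 [261.4 165.8  46. ] [0.4721 0.1803 0.112 ]
d1 [360.8  98.4  73. ] [0.5425 0.139  0.112 ]
d2 [237.2 127.6  87. ] [0.4881 0.2055 0.112 ]
b [0.5144 0.1716 0.112 ] 0.088 29.508214893609626
t [0.5149 0.1722 0.112 ] 0.0871 -10.625964140172217
d [0.5153 0.1722 0.112 ] 0.0858 -50.68125821205584
rib [(np.float64(322.0), np.float64(232.0), np.int64(81)), (np.float64(322.0), np.float64(257.0), np.int64(81))] [array([ -0.3, -33.3,   9.6]), array([ -0.3, -22.4,   9.6])]
disc L,R,top [-36.6  -4.    9.6] [36.8 -3.8  9.6] [ -0.3 -36.7   9.6] bar top ends [array([ -6.3, -21.7, -26.4]), array([  6. , -21.7, -26.4]), array([ -7. ,  22.6, -26.4]), array([  6.6,  22.7, -26.4])]
```

Three mark pairs agree: mill axis at (0.515, 0.172), entry at 29.4°, thin lines at −10.6°. The lid's centre is 0.9 mm along tool +y. Now align above the collar.

>>> {"name": "apply_moves", "arguments": {
  "commands": [-0.18, -0.94, 0, 0, 0, 0, -0.18, -0.94, 0, 0, 0, 0, -0.18, -0.94, 0, 0, 0, 0, 0, 0, 0, 0, 0, -0.29, 0, 0, 0.9, 0, 0, 0, 0, 0, 0.9, 0, 0, 0, 0, 0, 0.9, 0, 0, 0, 0, 0, 0, 0, 0, 0, 0, 0, 0, 0, 0, 0, 0, 0, 0, 0, 0, 0]
}}

```text
clock: 12.45
position: [0.5173, 0.1728, 0.1618]
ee_rot: [-0.001, 0.864, -0.504, 0.001]
contact_force: [0.7, 1.4, -1.3]
width: 0.013
```

```bash
python3 - <<'E'
from h import *
d=shot("wrist","w4"); M=T();print(M.round(4),np.degrees(np.arctan2(M[1,0],M[0,0])),manip.get_state()["contact_force"])
print((M[:3,:3].T@(np.array([.5156,.1723,.1296])-M[:3,3])).round(4), proj("w4",(.5527,.1932,.112)))
E
```

```text
[[ 4.920e-01 -8.706e-01  3.500e-03  5.173e-01]
 [-8.706e-01 -4.920e-01  6.000e-04  1.729e-01]
 [ 1.200e-03 -3.300e-03 -1.000e+00  1.619e-01]
 [ 0.000e+00  0.000e+00  0.000e+00  1.000e+00]] -60.52596430867699 [ 0.10785818  0.18281904 -3.26318645]
[-0.0004  0.0018  0.0323] (np.float64(321.95053878227543), np.float64(197.53715668934493))
```

View pics/w4.png

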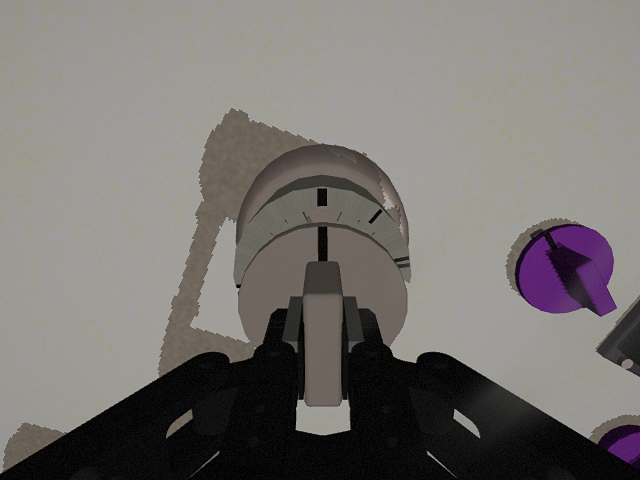

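The broad bar at (322,197) lines up with the lid's pointer at (322,243), and the thin line is to its right at (375,216). Now lower it.

>>> {"name": "apply_moves", "arguments": {
  "commands": [-0.01, 0.06, 0.2, 0, 0, 0, 0, 0, 0.2, 0, 0, 0, 0, 0, 0.15, 0, 0, 0, 0, 0, 0.15, 0, 0, 0, 0, 0, 0.1, 0, 0, 0, 0, 0, 0, 0, 0, 0, 0, 0, 0, 0, 0, 0]
}}

```text
clock: 13.2
position: [0.5154, 0.1724, 0.1364]
ee_rot: [-0.001, 0.864, -0.504, 0.001]
contact_force: [3.0, 1.6, -1.8]
width: 0.0128
```

>>> {"name": "apply_moves", "arguments": {
  "commands": [0, 0, 0.08, 0, 0, 0, 0, 0, 0.08, 0, 0, 0, 0, 0, 0.04, 0, 0, 0, 0, 0, 0.03, 0, 0, 0, 0, 0, 0, 0, 0, 0, 0, 0, 0, 0, 0, 0]
}}

```text
clock: 13.8
position: [0.5153, 0.1724, 0.1299]
ee_rot: [-0.001, 0.864, -0.504, 0.001]
contact_force: [4.3, 2.7, 1.1]
width: 0.0129
```

>>> {"name": "apply_moves", "arguments": {
  "commands": [0, 0, 0.04, 0, 0, 0, 0, 0, 0, 0, 0, 0, 0, 0, 0, 0, 0, 0]
}}

```text
clock: 14.1
position: [0.5153, 0.1724, 0.1298]
ee_rot: [-0.001, 0.864, -0.504, 0.001]
contact_force: [3.3, 2.6, 8.7]
width: 0.0129
```

Fully down: it stops at the expected height and the force rises. Now twist clockwise in part, then check.

>>> {"name": "apply_moves", "arguments": {
  "commands": [0, 0, -0.02, 0, 0, 0.3, 0, 0, 0, 0, 0, 0.5, 0, 0, 0, 0, 0, 0.5, 0, 0, 0, 0, 0, 0.5, 0, 0, 0, 0, 0, 0.5, 0, 0, 0, 0, 0, 0.5, 0, 0, 0, 0, 0, 0.5, 0, 0, 0, 0, 0, 0.3, 0, 0, 0, 0, 0, 0, 0, 0, 0, 0, 0, 0]
}}

```text
clock: 15.1
position: [0.5153, 0.1724, 0.1298]
ee_rot: [0.001, -0.698, 0.716, -0.001]
contact_force: [2.8, 2.7, 4.8]
width: 0.013
```

```bash
python3 - <<'E'
from h import *
M=T();print(M[:3,3],np.degrees(np.arctan2(M[1,0],M[0,0])),manip.get_state()["contact_force"],manip.get_state()["moment"])
E
```

```text
[0.51526016 0.17244573 0.12981204] -91.44446410559824 [2.81589922 2.70658939 4.79670073] [ 0.41919162 -0.96529338 -0.05569308]
```

>>> {"name": "apply_moves", "arguments": {
  "commands": [0, 0, 0, 0, 0, 0.45, 0, 0, 0, 0, 0, 0.4, 0, 0, 0, 0, 0, 0.2, 0, 0, 0, 0, 0, 0, 0, 0, 0, 0, 0, 0, 0, 0, 0, 0, 0, 0]
}}

```text
clock: 15.7
position: [0.5152, 0.1723, 0.1298]
ee_rot: [0.001, -0.64, 0.769, -0.001]
contact_force: [3.4, 2.4, 4.7]
width: 0.0128
```

```bash
python3 - <<'E'
from h import *
d=shot("wrist","w5");M=T();s=manip.get_state();print(M[:3,3],np.degrees(np.arctan2(M[1,0],M[0,0])),s["contact_force"],s["moment"],s["width"])
im=cv2.imread("pics/w5.png");cv2.imwrite("pics/w5c.png",cv2.resize(im[130:430,170:470],None,fx=2,fy=2,interpolation=cv2.INTER_CUBIC))
g=im.max(axis=2)
E
```

```text
[0.51525108 0.17231981 0.12982802] -100.45851139241779 [3.28175345 2.45959416 5.12175998] [ 0.31987206 -0.89528699  0.01863737] 0.012620330819857936
```

View pics/w5c.png

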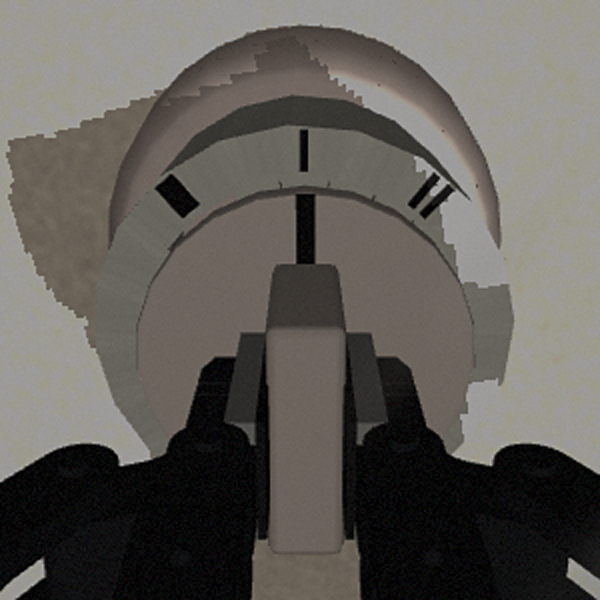

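The pointer (crop column 305) meets the thin line (304), with the disc down on the rim and the double lines well short to the right. Handing in while still gripping.

```bash
python3 - <<'E'
from h import *
shot("top","top2"); print([proj("top2",p) for p in ((.5875,-.129,.114),)], cv2.absdiff(cv2.imread("pics/top.png")[130:200,140:440],cv2.imread("pics/top2.png")[130:200,140:440]).max(axis=2).__gt__(60).sum())
print(manip.sign_off())
E
```

```text
[(np.float64(364.5335934228288), np.float64(252.96209429894233))] 0
the job is handed in; nothing more can be done
None
```

The lid is in the mill collar at the thin half-way lines, fully down and still held in the gripper. I handed the job in at about 16 s of the 54 s allowed.

- **Vise:** I pinched the post and slid the jaw about 37 mm open, then lifted the white lid out by its grip bar.
- **Fit:** I lowered the lid with its pointers at the two broad entry marks. It stopped at TCP height 0.1298 m (0.1296 m expected), and the force rose when I pressed a little further.
- **Twist:** I turned it clockwise by 39.9°, with no noticeable resistance. In the last close-up the pointer is within a pixel or two of the thin line, and the double lock lines are still well ahead.
- **Hold at hand-in:** The grip is 60 N with the fingers 12.6 mm apart. The lid is pressed down lightly with about 5 N, plus a side force of about 4 N.
- **Glassware:** The before and after top views show no change in the area where it stands.

No check failed. My first rough reading of the mill's position was about 15 mm off, and I corrected it from the close view before lowering the lid. The finger gap reads 1–1.5 mm under the bar's 14 mm thickness, but the lid held throughout.

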